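Sweep the cloth weights into their bay

TASK

Clear the alterations counter: with the closed fingertips, sweep the three round brass cloth weights across the counter into the three-sided metal bay, so that each lies flat and entirely inside it. Push them gently from the side, sliding them on the counter: do not grip, lift or press hard on them, or jam them against the bay. Leave the square chalk, the thread spool, the clothes brush and the spray can where they stand.

Things in the scene. Friction and masses are not known exactly. Their poses are not given: they have to be found in the camera images.
- bay: bay of aluminium strip fixed to the flat counter (height 0), no floor of its own: back wall and two side walls, 25 mm high, 6 mm thick. Inside 360 mm wide (its y), 120 mm deep (its x), empty. Origin on the counter at the centre of the inside: back wall's inner face at x = +60 mm, side walls' at y = +-180 mm. The side towards the robot (x = -60 mm) is open, with no sill. z up; turned up to 0.2 rad.
- bay_mouth (a point): middle of the bay's open side, on the counter (axes as the bay's). Weights, chalk and spool stand in a row 35 to 90 mm outside it, in any order, neighbours 55 mm or more apart along the bay's y, centre to centre. Nothing stands between a weight and the mouth straight ahead of it (the bay's +x).
- weight0: loose plain brass cloth weight: a solid round disc lying flat, 36 mm in diameter and 10 mm thick, 60 to 120 g, one of three alike, in the row in front of the bay's open side. Origin at the centre of its underside, z up.
- weight1: loose plain brass cloth weight: a solid round disc lying flat, 36 mm in diameter and 10 mm thick, 60 to 120 g, one of three alike, in the row in front of the bay's open side. Origin at the centre of its underside, z up.
- weight2: loose plain brass cloth weight: a solid round disc lying flat, 36 mm in diameter and 10 mm thick, 60 to 120 g, one of three alike, in the row in front of the bay's open side. Origin at the centre of its underside, z up.
- chalk: loose flat square piece of pale tailor's chalk, 36 x 36 mm and 8 mm thick, standing in the row of weights; it must not be moved. Origin at the centre of its underside, x and y along its sides.
- spool: loose spool of thread, upright, 30 mm in diameter and 44 mm tall, standing in the row of weights; it must not be moved. Origin at the centre of its underside, z up.
- brush: loose wooden clothes brush lying on its bristles outside the bay, beside its right (-y) wall, 150 mm long (its x), 45 mm wide, 36 mm tall; it must not be moved. Origin at the centre of its underside.
- spraycan: loose upright spray can outside the bay, beside its left (+y) wall, 50 mm in diameter and about 160 mm tall; it must not be moved. Origin at the centre of its underside, z up.

How it is judged:
At the end, for the whole second after the job is handed in: All three brass weights lie flat on the counter (tilt under 0.15 rad) and at rest, wholly inside the bay: each disc's centre at least 15 mm beyond the mouth line and between the three walls. Chalk, spool, brush and spray can are within 12 mm of where they started and have not tipped (x of weight0 in the frame of bay between -0.045 and 0.06 m and y of weight0 in the frame of bay between -0.18 and 0.18 m and height (world z) of each of weight0, weight1, weight2 below 0.006 m and angle between each of weight0, weight1, weight2's own z axis and vertical below 0.15 rad and linear speed of each of weight0, weight1, weight2 below 0.01 m/s and x of weight1 in the frame of bay between -0.045 and 0.06 m and y of weight1 in the frame of bay between -0.18 and 0.18 m and x of weight2 in the frame of bay between -0.045 and 0.06 m and y of weight2 in the frame of bay between -0.18 and 0.18 m and distance of each of chalk, spool, brush, spraycan from where it was at the start of the episode below 0.012 m and angle between each of chalk, spool, brush, spraycan's own z axis and vertical below 0.3 rad); the robot touches nothing.
It fails at once if a brass weight is lifted off the counter or stood up (its centre rises 12 mm) (height (world z) of any of weight0, weight1, weight2 above 0.012 m).
It fails at once if a brass weight is gripped, pressed or jammed with more than 18 N (contact force between the fingers and weight0 above 18 N or contact force between the fingers and weight1 above 18 N or contact force between the fingers and weight2 above 18 N).
It fails at once if the chalk, spool, brush or spray can is moved by more than 12 mm or tipped by more than 0.3 rad (distance of any of chalk, spool, brush, spraycan from where it was at the start of the episode above 0.012 m or angle between any of chalk, spool, brush, spraycan's own z axis and vertical above 0.3 rad).
It also fails if it takes over 48 s, if anything falls off the work surface, if the arm or the gripper's body presses on something with over 40 N, if the wrist force passes 120 N, or if a joint passes its speed limit or range.

ROBOT

A 6-joint arm with a two-finger parallel gripper is mounted at the origin on the work surface. World frame = base frame: x ahead of the robot, y to its left, z up, the work surface at z = 0. Lengths are in m, angles in rad, forces in N, time in s.
With the tool pointing down it reaches from about 0.25 to 0.725 m from the base axis. Payload 4 kg.
Tool frame: the origin (TCP) lies midway between the tips of the shut fingers; the grasp point (between the pads) lies 19 mm behind it; z points along the fingers, y is the line along which they close (so a half turn about z gives the same grasp; the last joint's range is limited). The gripper opens to 85 mm and grips with 20 to 120 N. Pads are 22 mm wide; open, the fingers measure 114 mm over their backs; the gripper's body (76 mm by 85 mm) begins 54 mm behind the grasp point. The pads swing forward as they close: fully open they stand 13 mm farther back than shut.
Start: joints at [-1.19, 0.241, 0.005, 1.335, 0, 1.571], TCP at [0.186, -0.464, 0.207] pointing down, gripper open.
Joint ranges: [-2.72, 2.72], [-1.05, 1.87], [-1.09, 1.28], [-1.99, 2.15], [-1.42, 1.44], [-3.14, 3.14]. Speed limits (rad/s): [2.79, 2.79, 3.14, 3.14, 3.14, 3.14].

INTERFACE

Orientations are given as a unit quaternion [x, y, z, w].
In Python, from workcell import bot gives the robot as it stands.
- The arm moves only by the tool move_arm, never from a script. Its argument "motion" is a list of rows, each an object of numbers: "x", "y", "z": the shift along the tool's x, y, z in cm; "yaw": the turn about the tool's z in degrees. A call has 1 to 20 rows; each row is the pose to reach, as a shift and turn from the pose commanded when the call began, along the tool's axes at that moment; what a row does not reach only later rows make up. A row lasts 1/8 s, in which the tool goes at most 62.5 mm and 10.7 degrees, less where a joint would pass 70% of its speed; a pose out of reach is approached as far as the arm can. A call with a gripper value outside its range is refused whole. "gripper" is the opening, from -1 (shut) to 1 (fully open), set as the call begins (left out, the last holds). The fingers move at their own pace and stop on an object; the grip force is fixed at half the most. Time passes only in rows, so rows that repeat a pose let the fingers close. It gives the time, the measured TCP pose, the force, the opening and the grip force at its end, in the units of the state.
- bot.get_obs(): the state, without advancing time (a new reading comes with each control period).
- bot.camera(name): name is "side" or "top"; returns the picture (480x640x3 uint8, blue, green, red); there is no depth.
- bot.camera_model(name): a dict with "K" (3x3 intrinsics, pixels), "world_from_camera" (4x4, takes a point from camera to world coordinates). Camera axes: x right, y down, z forward; pixel columns grow to the right and rows downward; lengths in m; the calibration is good to about 2 mm. A picture is of the moment at which its call begins. camera_model takes no time and is no camera call.
- bot.job_done(): hands the job in; it is judged then, once.
Trained networks look in the newest picture that a camera, given by its name, has taken for a name from the list of things; names that differ only in an ending like _2 or _b are one class to them, and where a whole thing is asked for, a point or a joint stands for the part that bears it (a point fixed in the world has none). Each returns a list of dicts, best first, with "score" (0 to 1); they miss things now and then, are a little off and sometimes report something else, mostly with a low value. They report only what shows in the picture. A call takes as long as a camera call.
- bot.cut_out(camera, name): "mask" (480x640 bool, what is visible of it) and "centre" ([row, column] in pixels, amid what is visible of it).
The state is a dict: "clock": time; "joint_pos": joint angles; "joint_vel": joint speeds; "tau": joint torques, N m; "eef_pos": TCP position; "tool_rot": TCP orientation; "ft_force": force on the tool from outside, world axes, zero at the start; "ft_torque": the same for the moment, N m; "grip_width": finger opening in m; "grasp_force": force on a finger pad.
Only numpy, scipy, OpenCV 4.12 (cv2) and the standard library are available. Lean on these libraries where they do the work, as an engineer would, in place of code of your own. Each camera call takes 0.05 s, during which the arm holds its last target. There are 200 camera calls.

## Working session

There is one attempt and no reset: what is moved stays moved. The work goes in short steps, Python scripts to look and compute and a tool call to move; the robot and the scene stay as the last step left them, time stands still between calls to the robot, and variables do not carry over. Pictures are saved under pics/ and viewed, at most 10 in all, crops included, and the job is handed in when it is done.

Besides the shell and the picture viewer there is one more tool, called as name(argument=value, ...) on one line, values as JSON. move_arm: Moves the arm, as the interface text tells. Its arguments: {"type":"object","properties":{"motion":{"type":"array"},"gripper":{"type":"number"}},"required":["motion"]}

```bash
mkdir -p pics; cat > h.py <<'E'
import numpy as np, cv2
from workcell import bot
def px2w(cam,r,c,z=0.0):
    m=bot.camera_model(cam);K=np.array(m["K"]);T=np.array(m["world_from_camera"])
    d=T[:3,:3]@np.linalg.inv(K)@np.array([c,r,1.]);o=T[:3,3]
    return (o+d*(z-o[2])/d[2])[:2]
E
python3 - <<'E'
from h import *
im=bot.camera("top");cv2.imwrite("pics/top0.png",im)
for n,z in [("weight0",.01),("chalk",.008),("spool",.044),("brush",.036),("spraycan",.16),("bay",.025)]:
    for d in bot.cut_out("top",n)[:4]:
        r,c=d["centre"];print(n,round(d["score"],2),np.round([r,c]),np.round(px2w("top",r,c,z),4),d["mask"].sum())
    if n=="bay":
        pass
o=bot.get_obs();print(o["clock"],o["eef_pos"],o["tool_rot"])
E
```

```text
weight0 0.81 [262. 398.] [ 0.4882 -0.1003] 276
weight0 0.76 [264. 363.] [ 0.486  -0.0334] 295
weight0 0.68 [257. 297.] [0.5022 0.0909] 263
chalk 0.68 [279. 262.] [0.463  0.1575] 342
spool 0.49 [258. 330.] [0.4983 0.0288] 225
spool 0.26 [168. 315.] [0.6662 0.0537] 3629
brush 0.87 [165. 454.] [ 0.6673 -0.2088] 2016
spraycan 0.75 [200. 152.] [0.5912 0.3129] 1561
bay 0.7 [166. 320.] [0.6736 0.0432] 3221
0.35 [ 0.18578858 -0.4640392   0.20658277] [ 9.81925582e-01  1.89267240e-01 -4.46319027e-05 -2.49561036e-04]
```

View pics/top0.png

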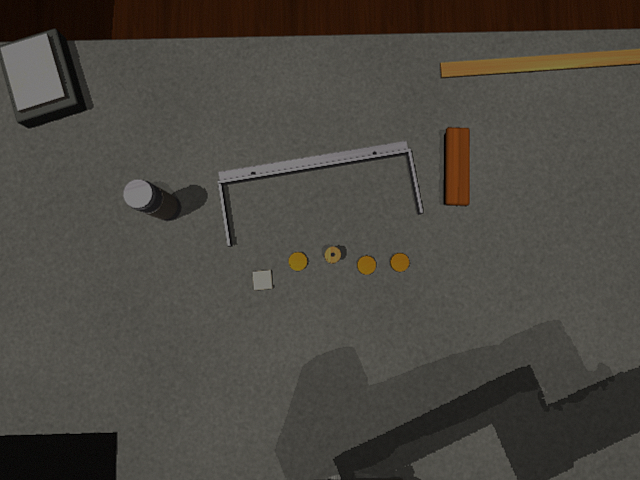

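The picture shows the bay with inner back corners at about (col,row) (220,182) and (409,151), and wall ends at (230,245) and (421,213). The row from left is chalk (262,279), weight (297,261), spool (332,254), weight (366,264), weight (399,262). The detections match.

```bash
cat > plan.py <<'E'
from h import *
from scipy.spatial.transform import Rotation as R
P={k:px2w("top",r,c,.025) for k,(c,r) in dict(bl=(222,182),br=(409,152),el=(230,244),er=(421,212)).items()}
yv=(P["bl"]-P["br"]);print({k:np.round(v,3) for k,v in P.items()},np.linalg.norm(yv))
v=yv+P["el"]-P["er"]; a=np.arctan2(-v[0],v[1]);print("a",a)
X=np.array([np.cos(a),np.sin(a)]);Y=np.array([-X[1],X[0]])
O=sum(P.values())/4
obj=dict(w0=(.4882,-.1003),w1=(.486,-.0334),w2=(.5022,.0909),chalk=(.463,.1575),spool=(.4983,.0288),can=(.5912,.3129))
if __name__=="__main__":
    print("O",O)
    o=bot.get_obs();t=np.array(o["eef_pos"]);M=R.from_quat(o["tool_rot"]).as_matrix()
    print("yaw deg",np.degrees(np.arctan2(M[1,0],M[0,0])-a),"clock",o["clock"])
    B=lambda p:np.array([(p-O)@X,(p-O)@Y])
    print("tcp bay",np.round(B(t[:2]),4),t[2])
    for k,p in obj.items():
        b=B(np.array(p)); d=np.array([*(np.array(p)-t[:2]),0])@M
        print(k,"bay",np.round(b,4))
        for n,bx in (("pre",b[0]-.055),("end",-.045)):
            w=O+X*bx+Y*b[1]; print("   ",n,np.round(w,3),"tool cm",np.round(100*(M.T@np.array([*(w-t[:2]),0.]))[:2],2))
E
python3 plan.py
```

```text
{'bl': array([0.647, 0.229]), 'br': array([ 0.697, -0.127]), 'el': array([0.529, 0.215]), 'er': array([ 0.581, -0.144])} 0.3595306345273942
a 0.14141318404119593
O [0.61335159 0.04312438]
yaw deg 13.71767047723539 clock 0.35
tcp bay [-0.4948 -0.4418] 0.20658277450979412
w0 bay [-0.1441 -0.1244]
    pre [ 0.434 -0.108] tool cm [ 36.25 -23.83]
    end [ 0.586 -0.086] tool cm [ 51.22 -20.18]
w1 bay [-0.1369 -0.0578]
    pre [ 0.432 -0.041] tool cm [ 38.53 -30.12]
    end [ 0.577 -0.02 ] tool cm [ 52.8  -26.64]
w2 bay [-0.1033  0.063 ]
    pre [0.448 0.083] tool cm [ 44.66 -41.06]
    end [0.56  0.099] tool cm [ 55.67 -38.37]
chalk bay [-0.1327  0.1344]
    pre [0.409 0.15 ] tool cm [ 43.49 -48.7 ]
    end [0.55 0.17] tool cm [ 57.36 -45.32]
spool bay [-0.1159  0.002 ]
    pre [0.444 0.021] tool cm [ 41.99 -35.44]
    end [0.569 0.039] tool cm [ 54.22 -32.46]
can bay [0.0161 0.2702]
    pre [0.537 0.305] tool cm [ 61.17 -58.36]
    end [0.531 0.304] tool cm [ 60.58 -58.51]
```

move_arm(motion=[{"x":3,"y":-2,"yaw":2},{"x":7,"y":-4.5,"yaw":4},{"x":11.5,"y":-7.5,"yaw":6},{"x":16,"y":-10.5,"yaw":8},{"x":20.5,"y":-13.5,"yaw":10},{"x":25,"y":-16.5,"yaw":12},{"x":29,"y":-19.2,"yaw":13.7},{"x":32.5,"y":-21.5,"yaw":13.7},{"x":35,"y":-23,"yaw":13.7},{"x":36.2,"y":-23.8,"yaw":13.7},{"x":36.2,"y":-23.8,"yaw":13.7}], gripper=-1)

```text
invalid input at $.motion[0]: expected keys x, y, z, yaw
```

```bash
python3 - <<'E'
from h import *
im=bot.camera("side");cv2.imwrite("pics/side1.png",im)
E
python3 plan.py; python3 -c "
from h import *
print(bot.get_obs()['grip_width'])"
```

```text
{'bl': array([0.647, 0.229]), 'br': array([ 0.697, -0.127]), 'el': array([0.529, 0.215]), 'er': array([ 0.581, -0.144])} 0.3595306345273942
a 0.14141318404119593
O [0.61335159 0.04312438]
yaw deg 13.714798127050928 clock 0.4
tcp bay [-0.4948 -0.4419] 0.20668335097445653
w0 bay [-0.1441 -0.1244]
    pre [ 0.434 -0.108] tool cm [ 36.25 -23.84]
    end [ 0.586 -0.086] tool cm [ 51.23 -20.19]
w1 bay [-0.1369 -0.0578]
    pre [ 0.432 -0.041] tool cm [ 38.54 -30.13]
    end [ 0.577 -0.02 ] tool cm [ 52.8  -26.65]
w2 bay [-0.1033  0.063 ]
    pre [0.448 0.083] tool cm [ 44.66 -41.07]
    end [0.56  0.099] tool cm [ 55.67 -38.38]
chalk bay [-0.1327  0.1344]
    pre [0.409 0.15 ] tool cm [ 43.49 -48.71]
    end [0.55 0.17] tool cm [ 57.36 -45.33]
spool bay [-0.1159  0.002 ]
    pre [0.444 0.021] tool cm [ 41.99 -35.45]
    end [0.569 0.039] tool cm [ 54.22 -32.47]
can bay [0.0161 0.2702]
    pre [0.537 0.305] tool cm [ 61.17 -58.37]
    end [0.531 0.304] tool cm [ 60.58 -58.52]
0.08526955898859045
```

View pics/side1.png

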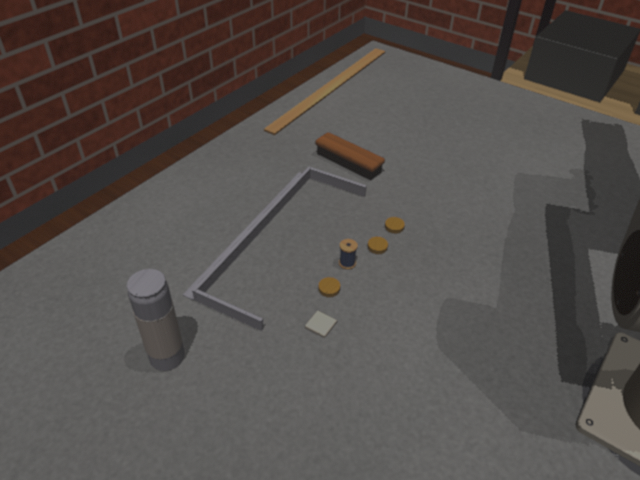

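The move was refused because every row needs all four keys. The side view confirms the layout: bay, chalk (320,323), weight (329,287), spool (348,252), weights (377,244) and (395,225).

move_arm(motion=[{"x":3,"y":-2,"z":0,"yaw":2},{"x":7,"y":-4.5,"z":0,"yaw":4},{"x":11.5,"y":-7.5,"z":0,"yaw":6},{"x":16,"y":-10.5,"z":0,"yaw":8},{"x":20.5,"y":-13.5,"z":0,"yaw":10},{"x":25,"y":-16.5,"z":0,"yaw":12},{"x":29,"y":-19.2,"z":0,"yaw":13.7},{"x":32.5,"y":-21.5,"z":0,"yaw":13.7},{"x":35,"y":-23,"z":0,"yaw":13.7},{"x":36.2,"y":-23.8,"z":0,"yaw":13.7},{"x":36.2,"y":-23.8,"z":0,"yaw":13.7}], gripper=-1)

```text
clock: 1.78
eef_pos: [0.4335, -0.1084, 0.2067]
tool_rot: [0.997, 0.071, -0.0, 0.0]
ft_force: [-0.9, 0.2, 0.4]
grip_width: 0.0002
grasp_force: 0.0
```

```bash
python3 plan.py|head -9; python3 -c "
from h import *
print(bot.get_obs()['grip_width'])"
```

```text
{'bl': array([0.647, 0.229]), 'br': array([ 0.697, -0.127]), 'el': array([0.529, 0.215]), 'er': array([ 0.581, -0.144])} 0.3595306345273942
a 0.14141318404119593
O [0.61335159 0.04312438]
yaw deg 0.0921146907241209 clock 1.775
tcp bay [-0.1994 -0.1247] 0.20671233893975488
w0 bay [-0.1441 -0.1244]
    pre [ 0.434 -0.108] tool cm [ 0.03 -0.03]
    end [ 0.586 -0.086] tool cm [ 1.544e+01 -1.000e-02]
w1 bay [-0.1369 -0.0578]
0.0002358519789667807
```

move_arm(motion=[{"x":0,"y":0,"z":3,"yaw":0},{"x":0,"y":0,"z":7,"yaw":0},{"x":0,"y":0,"z":11,"yaw":0},{"x":0,"y":0,"z":15,"yaw":0},{"x":0,"y":0,"z":18,"yaw":0},{"x":0,"y":0,"z":19.5,"yaw":0},{"x":0,"y":0,"z":20.2,"yaw":0},{"x":0,"y":0,"z":20.2,"yaw":0},{"x":1,"y":0,"z":20.2,"yaw":0},{"x":1.6,"y":0,"z":20.2,"yaw":0},{"x":2,"y":0,"z":20.2,"yaw":0},{"x":2.4,"y":0,"z":20.2,"yaw":0},{"x":2.8,"y":0,"z":20.2,"yaw":0},{"x":3.2,"y":0,"z":20.2,"yaw":0},{"x":3.6,"y":0,"z":20.2,"yaw":0},{"x":4.1,"y":0,"z":20.2,"yaw":0},{"x":4.7,"y":0,"z":20.2,"yaw":0},{"x":5.4,"y":0,"z":20.2,"yaw":0}])

```text
clock: 4.03
eef_pos: [0.4874, -0.101, 0.0048]
tool_rot: [0.997, 0.071, 0.0, 0.0]
ft_force: [0.2, -0.9, 0.4]
grip_width: 0.0
grasp_force: 0.0
```

```bash
python3 - <<'E'
from h import *
t=bot.camera("top");s=bot.camera("side")
cv2.imwrite("pics/c2.png",np.hstack([cv2.resize(t[180:330,300:460],(400,375)),cv2.resize(s[150:350,260:473],(400,375))]))
E
python3 plan.py|sed -n 4,5p
```

```text
yaw deg 0.03627281467424993 clock 4.125
tcp bay [-0.1443 -0.125 ] 0.004914632671044694
```

View pics/c2.png

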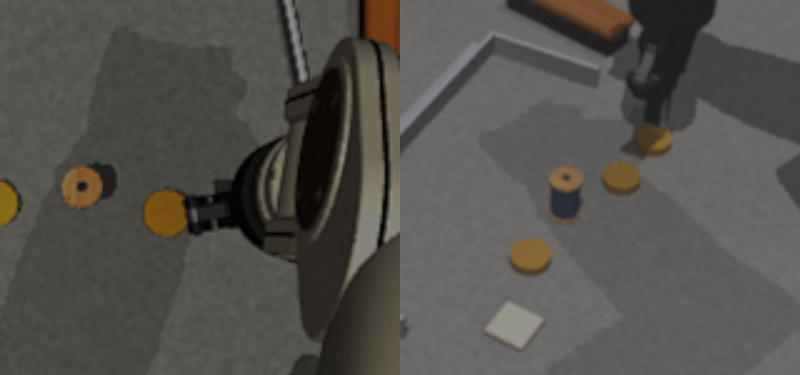

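The disc in the side view is still at about (395,225), its original spot, and the fingertip shows behind it on the far side. I'll check the weight positions from both cameras.

```bash
python3 - <<'E'
from h import *
from plan import X,Y,O
for cam in("top","side"):
  bot.camera(cam)
  for n,z in (("weight0",.01),("chalk",.008)):
    for d in bot.cut_out(cam,n)[:3]:
      r,c=d["centre"];p=px2w(cam,r,c,z if cam=="top" else z*.6);print(cam,n,round(d["score"],2),np.round([r,c]),np.round(p,4),"bay",np.round([(p-O)@X,(p-O)@Y],4))
  m=bot.camera_model(cam);T=np.linalg.inv(m["world_from_camera"])
  for p in ([*bot.get_obs()["eef_pos"]],[.4882,-.1003,.005]):
    q=np.array(m["K"])@(T@np.array([*p,1]))[:3];print("proj col,row",np.round(q[:2]/q[2],1))
E
```

```text
{'bl': array([0.647, 0.229]), 'br': array([ 0.697, -0.127]), 'el': array([0.529, 0.215]), 'er': array([ 0.581, -0.144])} 0.3595306345273942
a 0.14141318404119593
top weight0 0.73 [262. 293.] [0.4939 0.0988] bay [-0.1104  0.072 ]
top weight0 0.6 [266. 365.] [ 0.4835 -0.0373] bay [-0.1399 -0.0613]
top chalk 0.56 [279. 261.] [0.4633 0.159 ] bay [-0.1323  0.1359]
top chalk 0.41 [162. 457.] [ 0.6786 -0.2226] bay [ 0.0271 -0.2723]
proj col,row [398.3 263.1]
proj col,row [397.9 262.3]
side weight0 0.81 [283. 328.] [0.4971 0.0854] bay [-0.1091  0.0582]
side weight0 0.77 [226. 397.] [ 0.4801 -0.101 ] bay [-0.1523 -0.1239]
side weight0 0.59 [241. 377.] [ 0.4862 -0.0448] bay [-0.1383 -0.0691]
side chalk 0.95 [325. 324.] [0.4532 0.1581] bay [-0.1423  0.1364]
proj col,row [393.5 224.7]
proj col,row [392.6 224.4]
```

```bash
python3 - <<'E'
from h import *
s=bot.camera("side");t=bot.camera("top")
cv2.imwrite("pics/c3.png",np.hstack([cv2.resize(s[190:250,360:424],(400,375),interpolation=cv2.INTER_NEAREST),cv2.resize(t[230:290,350:414],(400,375),interpolation=cv2.INTER_NEAREST)]))
E
```

```text
(no output)
```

View pics/c3.png

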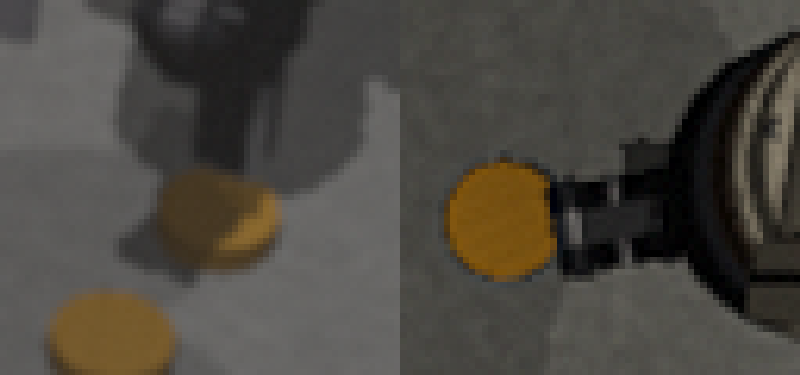

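move_arm(motion=[{"x":-1,"y":0,"z":0,"yaw":0},{"x":-2.5,"y":0,"z":0,"yaw":0},{"x":-4,"y":0,"z":0,"yaw":0},{"x":-5,"y":0,"z":0,"yaw":0},{"x":-5.5,"y":0,"z":0,"yaw":0}])

```text
clock: 5.15
eef_pos: [0.4316, -0.109, 0.0049]
tool_rot: [0.998, 0.071, -0.0, -0.0]
ft_force: [-0.1, 0.5, -0.0]
grip_width: -0.0002
grasp_force: 0.0
```

```bash
python3 - <<'E'
from h import *
s=bot.camera("side");t=bot.camera("top")
for cam in("top","side"):
  m=bot.camera_model(cam);T=np.linalg.inv(m["world_from_camera"]);print(np.round(np.array(m["world_from_camera"])[:3,3],3))
  im=s if cam=="side" else t
  for p in ([*bot.get_obs()["eef_pos"]],[.4882,-.1003,.005]):
    q=np.array(m["K"])@(T@np.array([*p,1]))[:3];q=q[:2]/q[2];print("proj col,row",np.round(q,1))
cv2.imwrite("pics/c4.png",np.hstack([cv2.resize(s[180:260,360:445],(400,375),interpolation=cv2.INTER_NEAREST),cv2.resize(t[230:310,350:435],(400,375),interpolation=cv2.INTER_NEAREST)]))
E
```

```text
[0.46  0.053 0.902]
proj col,row [403.7 292. ]
proj col,row [397.9 262.3]
[0.149 0.599 0.686]
proj col,row [422.3 234.7]
proj col,row [392.6 224.4]
```

View pics/c4.png

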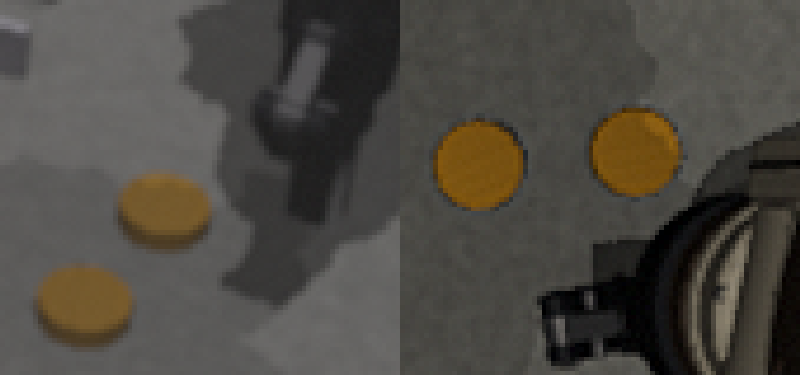

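The side view puts the fingertip end at about pixel (425,227), but the TCP projects to (422,235). The tips therefore float roughly 15–20 mm high and passed over the disc. I'll lower in small steps and watch the force.

move_arm(motion=[{"x":0,"y":0,"z":0.2,"yaw":0},{"x":0,"y":0,"z":0.4,"yaw":0},{"x":0,"y":0,"z":0.4,"yaw":0}])

```text
clock: 5.62
eef_pos: [0.4325, -0.1087, 0.0005]
tool_rot: [0.997, 0.071, -0.0, -0.0]
ft_force: [-0.3, -0.6, -0.7]
grip_width: -0.0005
grasp_force: 0.0
```

```bash
python3 - <<'E'
from h import *
s=bot.camera("side")
o=bot.get_obs();print(o["eef_pos"],o["ft_force"],o["grip_width"],o["joint_pos"])
m=bot.camera_model("side");T=np.linalg.inv(m["world_from_camera"])
for z in (0,.01,.02,.03,.1):
    q=np.array(m["K"])@(T@np.array([*o["eef_pos"][:2],z,1]))[:3];print(z,np.round(q[:2]/q[2],1))
cv2.imwrite("pics/c5.png",cv2.resize(s[140:260,360:520],(800,600),interpolation=cv2.INTER_CUBIC))
E
```

```text
[ 0.4325     -0.10876079  0.00057654] [ 0.64494059 -0.85092397 -0.01105244] 9.274567703376378e-05 [-2.46376182e-01  3.46000851e-01 -4.52525117e-01  7.72658595e-01
  1.96288550e-05  2.75331601e+00]
0 [421.6 236.7]
0.01 [422.4 232.5]
0.02 [423.2 228.3]
0.03 [424.  224.1]
0.1 [429.9 192.6]
```

View pics/c5.png

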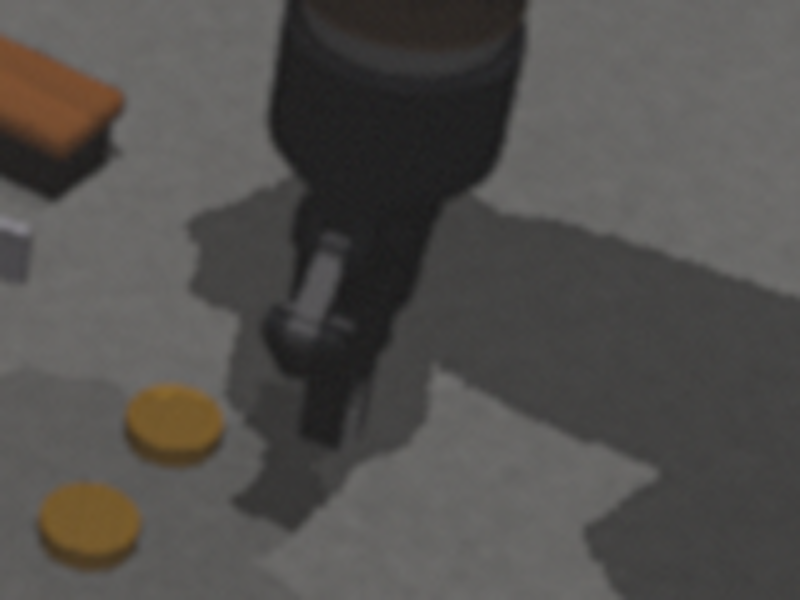

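Tip end is at about (424,229), which corresponds to roughly z = 0.02 while the reported TCP z is 0.0006, with no force. I'll keep lowering carefully.

move_arm(motion=[{"x":0,"y":0,"z":0.25,"yaw":0},{"x":0,"y":0,"z":0.5,"yaw":0},{"x":0,"y":0,"z":0.75,"yaw":0},{"x":0,"y":0,"z":1.0,"yaw":0},{"x":0,"y":0,"z":1.0,"yaw":0}])

```text
clock: 6.3
eef_pos: [0.4322, -0.1088, -0.0094]
tool_rot: [0.997, 0.071, -0.0, -0.0]
ft_force: [0.1, 0.3, 0.2]
grip_width: -0.0004
grasp_force: 0.0
```

```bash
python3 - <<'E'
from h import *
s=bot.camera("side")
cv2.imwrite("pics/c6.png",cv2.resize(s[190:260,380:470],(772,600),interpolation=cv2.INTER_CUBIC))
E
```

```text
(no output)
```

View pics/c6.png

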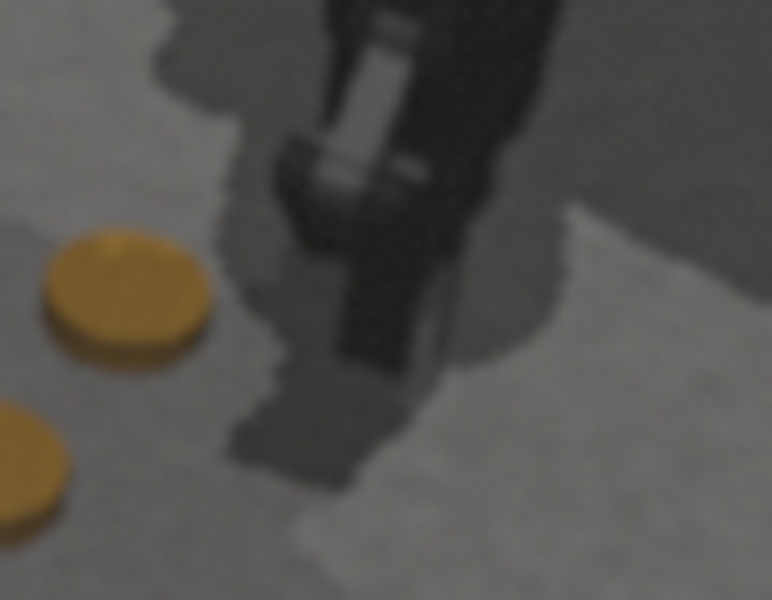

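```bash
python3 - <<'E'
from h import *
from plan import X,Y
o=bot.get_obs()
m=bot.camera_model("side");T=np.linalg.inv(m["world_from_camera"])
for z in (0,.01,.02):
  for dx in (.011,-.011):
   for dy in (.0145,.007,0):
    w=np.array(o["eef_pos"][:2])+X*dx+Y*dy
    q=np.array(m["K"])@(T@np.array([*w,z,1]))[:3];q=q[:2]/q[2];print(z,dx,dy,np.round((q-[380,190])*8.57))
E
```

```text
{'bl': array([0.647, 0.229]), 'br': array([ 0.697, -0.127]), 'el': array([0.529, 0.215]), 'er': array([ 0.581, -0.144])} 0.3595306345273942
a 0.14141318404119593
0 0.011 0.0145 [282. 424.]
0 0.011 0.007 [295. 402.]
0 0.011 0 [308. 382.]
0 -0.011 0.0145 [383. 460.]
0 -0.011 0.007 [395. 438.]
0 -0.011 0 [407. 418.]
0.01 0.011 0.0145 [288. 389.]
0.01 0.011 0.007 [302. 367.]
0.01 0.011 0 [314. 347.]
0.01 -0.011 0.0145 [389. 425.]
0.01 -0.011 0.007 [402. 403.]
0.01 -0.011 0 [414. 382.]
0.02 0.011 0.0145 [295. 353.]
0.02 0.011 0.007 [308. 331.]
0.02 0.011 0 [320. 311.]
0.02 -0.011 0.0145 [396. 389.]
0.02 -0.011 0.007 [409. 367.]
0.02 -0.011 0 [421. 346.]
```

move_arm(motion=[{"x":0,"y":0,"z":0.1,"yaw":0},{"x":0,"y":0,"z":0.2,"yaw":0},{"x":0,"y":0,"z":0.3,"yaw":0},{"x":0,"y":0,"z":0.4,"yaw":0}])

```text
clock: 6.85
eef_pos: [0.4325, -0.1088, -0.0132]
tool_rot: [0.997, 0.071, 0.0, 0.0]
ft_force: [0.9, 0.1, 0.5]
grip_width: 0.0001
grasp_force: 0.0
```

move_arm(motion=[{"x":0,"y":0,"z":0.1,"yaw":0},{"x":0,"y":0,"z":0.2,"yaw":0}])

```text
clock: 7.1
eef_pos: [0.4325, -0.1088, -0.0153]
tool_rot: [0.997, 0.071, -0.0, -0.0]
ft_force: [0.8, -0.1, 0.9]
grip_width: 0.0001
grasp_force: 0.0
```

move_arm(motion=[{"x":0,"y":0,"z":0.1,"yaw":0},{"x":0,"y":0,"z":0.15,"yaw":0}])

```text
clock: 7.35
eef_pos: [0.4324, -0.1088, -0.0168]
tool_rot: [0.997, 0.071, -0.0, -0.0]
ft_force: [-1.0, 0.2, -0.1]
grip_width: -0.0003
grasp_force: 0.0
```

move_arm(motion=[{"x":0,"y":0,"z":0.05,"yaw":0},{"x":0,"y":0,"z":0.1,"yaw":0}])

```text
clock: 7.6
eef_pos: [0.4325, -0.1088, -0.0177]
tool_rot: [0.997, 0.071, 0.0, 0.0]
ft_force: [0.1, -0.6, 0.6]
grip_width: -0.0
grasp_force: 0.0
```

move_arm(motion=[{"x":0,"y":0,"z":0.05,"yaw":0},{"x":0,"y":0,"z":0.1,"yaw":0}])

```text
clock: 7.85
eef_pos: [0.4325, -0.1088, -0.0187]
tool_rot: [0.997, 0.071, 0.0, -0.0]
ft_force: [-0.7, -1.4, 0.4]
grip_width: 0.0003
grasp_force: 0.0
```

```bash
python3 - <<'E'
from h import *
s=bot.camera("side")
cv2.imwrite("pics/c7.png",cv2.resize(s[190:260,380:470],(772,600),interpolation=cv2.INTER_CUBIC))
E
```

```text
(no output)
```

View pics/c7.png

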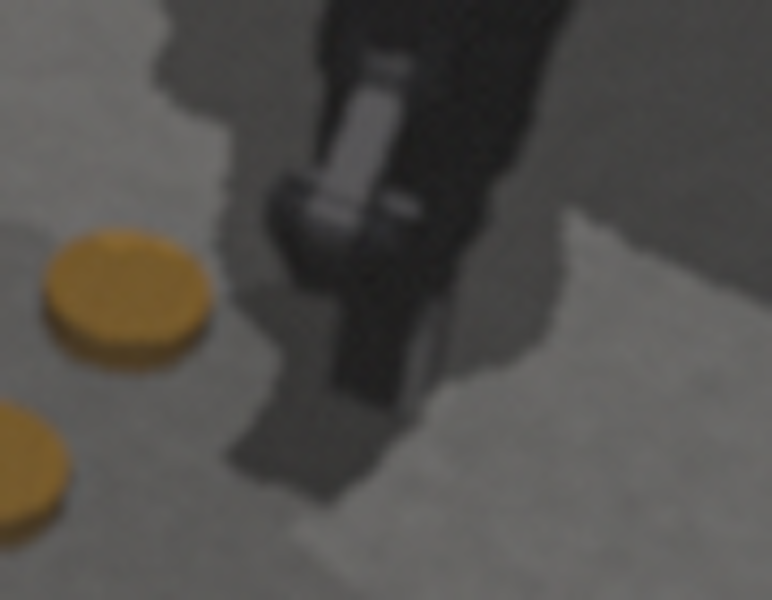

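move_arm(motion=[{"x":0,"y":0,"z":0.05,"yaw":0},{"x":0,"y":0,"z":0.1,"yaw":0},{"x":0,"y":0,"z":0.15,"yaw":0}])

```text
clock: 8.28
eef_pos: [0.4325, -0.1088, -0.0202]
tool_rot: [0.997, 0.071, 0.0, -0.0]
ft_force: [-0.2, -0.7, -1.4]
grip_width: 0.0001
grasp_force: 0.0
```

move_arm(motion=[{"x":0,"y":0,"z":0.05,"yaw":0},{"x":0,"y":0,"z":0.1,"yaw":0}])

```text
clock: 8.52
eef_pos: [0.4325, -0.1088, -0.0212]
tool_rot: [0.997, 0.071, 0.0, -0.0]
ft_force: [-0.1, 0.4, 0.1]
grip_width: -0.0
grasp_force: 0.0
```

move_arm(motion=[{"x":0,"y":0,"z":0.05,"yaw":0},{"x":0,"y":0,"z":0.1,"yaw":0}])

```text
clock: 8.78
eef_pos: [0.4325, -0.1088, -0.0222]
tool_rot: [0.997, 0.071, -0.0, 0.0]
ft_force: [0.0, 0.5, -0.2]
grip_width: 0.0001
grasp_force: 0.0
```

move_arm(motion=[{"x":0,"y":0,"z":0.05,"yaw":0},{"x":0,"y":0,"z":0.1,"yaw":0}])

```text
clock: 9.02
eef_pos: [0.4325, -0.1089, -0.0232]
tool_rot: [0.997, 0.071, 0.0, 0.0]
ft_force: [-0.1, 0.4, 0.4]
grip_width: -0.0001
grasp_force: 0.0
```

move_arm(motion=[{"x":0,"y":0,"z":0.05,"yaw":0},{"x":0,"y":0,"z":0.1,"yaw":0}])

```text
clock: 9.28
eef_pos: [0.4325, -0.1088, -0.0242]
tool_rot: [0.997, 0.071, 0.0, -0.0]
ft_force: [-0.0, 1.3, -0.5]
grip_width: 0.0006
grasp_force: 0.0
```

move_arm(motion=[{"x":0,"y":0,"z":0.05,"yaw":0},{"x":0,"y":0,"z":0.1,"yaw":0}])

```text
clock: 9.52
eef_pos: [0.4324, -0.1089, -0.0245]
tool_rot: [0.997, 0.071, 0.0, 0.0]
ft_force: [-3.2, 1.5, 12.3]
grip_width: -0.0002
grasp_force: 6.0
```

move_arm(motion=[{"x":0,"y":0,"z":0.05,"yaw":0},{"x":0,"y":0,"z":0.1,"yaw":0}])

```text
clock: 9.78
eef_pos: [0.4325, -0.1089, -0.0245]
tool_rot: [0.997, 0.071, 0.0, 0.0]
ft_force: [-6.1, 2.0, 22.1]
grip_width: -0.0
grasp_force: 10.7
```

```bash
python3 - <<'E'
from h import *
s=bot.camera("side")
cv2.imwrite("pics/c8.png",cv2.resize(s[190:260,380:470],(772,600),interpolation=cv2.INTER_CUBIC))
E
```

```text
(no output)
```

View pics/c8.png

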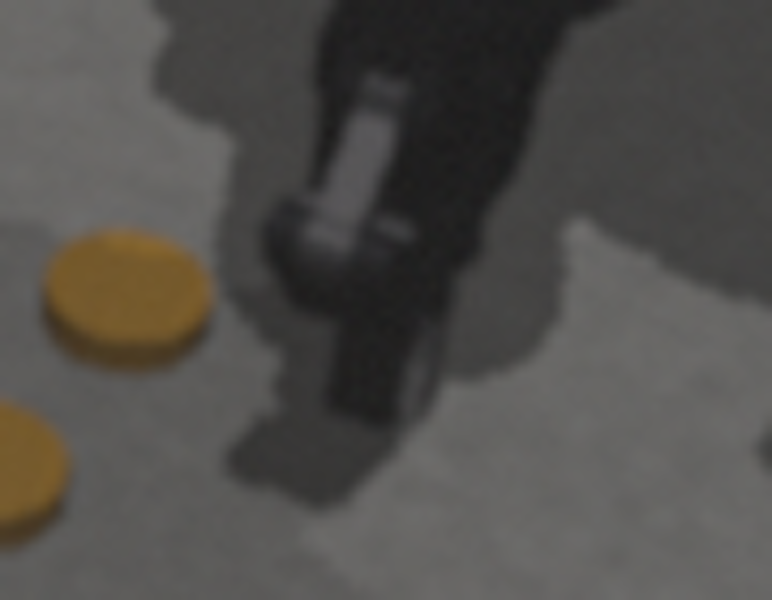

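The fingertips touched the counter at reported z = -0.0245, so the true tip height is reported z + 24.5 mm. The picture shows the tip end at about pixel (422,239), now on the counter, with the weight still at (395,225). I'll work at a tip height of about 4 mm.

move_arm(motion=[{"x":0,"y":0,"z":-0.3,"yaw":0},{"x":0,"y":0,"z":-0.58,"yaw":0},{"x":0.8,"y":0,"z":-0.58,"yaw":0},{"x":1.6,"y":0,"z":-0.58,"yaw":0},{"x":2.0,"y":0,"z":-0.58,"yaw":0},{"x":2.4,"y":0,"z":-0.58,"yaw":0},{"x":2.8,"y":0,"z":-0.58,"yaw":0},{"x":3.2,"y":0,"z":-0.58,"yaw":0},{"x":3.6,"y":0,"z":-0.58,"yaw":0},{"x":4.0,"y":0,"z":-0.58,"yaw":0},{"x":4.5,"y":0,"z":-0.58,"yaw":0},{"x":5.2,"y":0,"z":-0.58,"yaw":0},{"x":6.0,"y":0,"z":-0.58,"yaw":0}])

```text
clock: 11.45
eef_pos: [0.4924, -0.1003, -0.0204]
tool_rot: [0.997, 0.071, 0.0, 0.0]
ft_force: [0.1, -0.0, -0.3]
grip_width: 0.0002
grasp_force: 0.2
```

```bash
cat > look.py <<'E'
from h import *
from plan import X,Y,O
B=lambda p:np.round([(p-O)@X,(p-O)@Y],4)
for cam in("top","side"):
  im=bot.camera(cam);hsv=cv2.cvtColor(im,cv2.COLOR_BGR2HSV)
  mk=cv2.inRange(hsv,(14,120,70),(30,255,255))
  n,l,st,ce=cv2.connectedComponentsWithStats(mk)
  for i in range(1,n):
    if st[i,4]>60:
      p=px2w(cam,ce[i][1],ce[i][0],.01 if cam=="top" else .007)
      if .35<p[0]<.8 and -.2<p[1]<.25: print(cam,np.round(ce[i],1),st[i,4],"bay",B(p))
print("tcp bay",B(np.array(bot.get_obs()["eef_pos"][:2])),bot.get_obs()["clock"])
E
python3 look.py|tail -n +3
```

```text
top [391.9 241.3] 81 bay [-0.1031 -0.1195]
top [332.3 254.6] 204 bay [-0.1095 -0.0036]
top [297.4 261. ] 282 bay [-0.1105  0.0633]
top [364.9 265. ] 241 bay [-0.1389 -0.0611]
side [375.4 218. ] 172 bay [-0.1106 -0.1229]
side [377.4 244.4] 248 bay [-0.1423 -0.0611]
side [348.5 245.4] 100 bay [-0.0996 -0.0344]
side [328.9 286.1] 302 bay [-0.1136  0.0655]
tcp bay [-0.1388 -0.1251] 11.55
```

The disc is now being pushed, with its centre about 28 mm ahead of the TCP and no sideways slip. Continue.

move_arm(motion=[{"x":0.5,"y":0,"z":0,"yaw":0},{"x":1.2,"y":0,"z":0,"yaw":0},{"x":2.1,"y":0,"z":0,"yaw":0},{"x":3.0,"y":0,"z":0,"yaw":0},{"x":4.0,"y":0,"z":0,"yaw":0},{"x":5.0,"y":0,"z":0,"yaw":0},{"x":6.0,"y":0,"z":0,"yaw":0},{"x":7.0,"y":0,"z":0,"yaw":0},{"x":8.0,"y":0,"z":0,"yaw":0},{"x":8.7,"y":0,"z":0,"yaw":0},{"x":9.2,"y":0,"z":0,"yaw":0},{"x":9.5,"y":0,"z":0,"yaw":0},{"x":9.5,"y":0,"z":0,"yaw":0}])

```text
clock: 13.18
eef_pos: [0.5862, -0.0869, -0.0204]
tool_rot: [0.997, 0.071, 0.0, -0.0]
ft_force: [-0.6, -0.5, -0.5]
grip_width: -0.0002
grasp_force: 0.0
```

```bash
python3 look.py|tail -n +3
```

```text
top [332.3 254.6] 201 bay [-0.1095 -0.0037]
top [297.4 261. ] 280 bay [-0.1104  0.0634]
top [366.2 264.7] 286 bay [-0.1387 -0.0636]
side [329.7 202.1] 152 bay [-0.017  -0.1226]
side [377.4 244.4] 248 bay [-0.1422 -0.0611]
side [348.1 245.6] 111 bay [-0.0992 -0.0336]
side [328.9 286.3] 307 bay [-0.1137  0.0658]
tcp bay [-0.0455 -0.1249] 13.275
```

w0 sits in the bay at (-0.017, -0.123). Next is w1 at bay (-0.140, -0.062).

move_arm(motion=[{"x":-1,"y":0,"z":0,"yaw":0},{"x":-2,"y":0,"z":-2,"yaw":0},{"x":-4,"y":0,"z":-5,"yaw":0},{"x":-7,"y":-1.5,"z":-6,"yaw":0},{"x":-11,"y":-4,"z":-6,"yaw":0},{"x":-14,"y":-5.8,"z":-6,"yaw":0},{"x":-15.2,"y":-6.3,"z":-5.5,"yaw":0},{"x":-15.2,"y":-6.3,"z":-3.5,"yaw":0},{"x":-15.2,"y":-6.3,"z":-1.5,"yaw":0},{"x":-15.2,"y":-6.3,"z":-0.4,"yaw":0},{"x":-15.2,"y":-6.3,"z":0,"yaw":0},{"x":-15.2,"y":-6.3,"z":0,"yaw":0}])

```text
clock: 14.78
eef_pos: [0.4265, -0.0461, -0.0203]
tool_rot: [0.997, 0.071, -0.0, 0.0]
ft_force: [0.1, 0.1, 0.4]
grip_width: 0.0002
grasp_force: 0.0
```

move_arm(motion=[{"x":0.8,"y":0,"z":0,"yaw":0},{"x":1.6,"y":0,"z":0,"yaw":0},{"x":2.0,"y":0,"z":0,"yaw":0},{"x":2.4,"y":0,"z":0,"yaw":0},{"x":2.8,"y":0,"z":0,"yaw":0},{"x":3.2,"y":0,"z":0,"yaw":0},{"x":3.6,"y":0,"z":0,"yaw":0},{"x":4.0,"y":0,"z":0,"yaw":0},{"x":4.5,"y":0,"z":0,"yaw":0},{"x":5.0,"y":0,"z":0,"yaw":0}])

```text
clock: 16.02
eef_pos: [0.4764, -0.0389, -0.0204]
tool_rot: [0.997, 0.071, 0.0, -0.0]
ft_force: [-0.9, -0.3, -0.3]
grip_width: -0.0002
grasp_force: 0.1
```

```bash
python3 look.py|tail -n +3
```

```text
top [387.4 195.9] 269 bay [-0.0158 -0.1268]
top [332.3 254.6] 204 bay [-0.1095 -0.0037]
top [297.4 261. ] 278 bay [-0.1105  0.0634]
side [331.4 202. ] 199 bay [-0.0195 -0.1243]
side [358.3 242.2] 314 bay [-0.1109 -0.0499]
side [328.8 286.2] 303 bay [-0.1136  0.0657]
tcp bay [-0.1465 -0.062 ] 16.125
```

move_arm(motion=[{"x":0.5,"y":0,"z":0,"yaw":0},{"x":1.1,"y":0,"z":0,"yaw":0},{"x":1.8,"y":0,"z":0,"yaw":0},{"x":2.4,"y":0,"z":0,"yaw":0},{"x":2.8,"y":0,"z":0,"yaw":0}])

```text
clock: 16.75
eef_pos: [0.5043, -0.0349, -0.0204]
tool_rot: [0.997, 0.071, 0.0, -0.0]
ft_force: [-1.1, -0.2, -0.1]
grip_width: 0.0002
grasp_force: 0.3
```

```bash
python3 look.py|tail -n +3
```

```text
top [387.4 190.7] 89 bay [-0.0058 -0.1287]
top [329.8 254.3] 128 bay [-0.108   0.0009]
top [297.3 261. ] 280 bay [-0.1106  0.0635]
side [331.3 202. ] 201 bay [-0.0195 -0.1242]
side [349.4 238.9] 281 bay [-0.0937 -0.05  ]
side [329.  286.2] 303 bay [-0.1138  0.0656]
tcp bay [-0.1188 -0.062 ] 16.85
```

move_arm(motion=[{"x":0.5,"y":0,"z":0,"yaw":0},{"x":1.2,"y":0,"z":0,"yaw":0},{"x":2.0,"y":0,"z":0,"yaw":0},{"x":3.0,"y":0,"z":0,"yaw":0},{"x":4.0,"y":0,"z":0,"yaw":0},{"x":5.0,"y":0,"z":0,"yaw":0},{"x":6.0,"y":0,"z":0,"yaw":0},{"x":6.7,"y":0,"z":0,"yaw":0},{"x":7.2,"y":0,"z":0,"yaw":0},{"x":7.5,"y":0,"z":0,"yaw":0},{"x":7.5,"y":0,"z":0,"yaw":0}])

```text
clock: 18.23
eef_pos: [0.5782, -0.0244, -0.0204]
tool_rot: [0.997, 0.071, 0.0, -0.0]
ft_force: [0.7, 0.3, 0.3]
grip_width: 0.0002
grasp_force: 0.0
```

```bash
python3 look.py|tail -n +3
```

```text
top [332.3 254.5] 200 bay [-0.1093 -0.0037]
top [297.3 261.1] 281 bay [-0.1106  0.0636]
side [312.9 221.3] 167 bay [-0.0157 -0.0595]
side [348.1 245.5] 114 bay [-0.0991 -0.0339]
side [328.9 286.2] 302 bay [-0.1138  0.0656]
tcp bay [-0.0446 -0.0619] 18.325
```

move_arm(motion=[{"x":-1,"y":0,"z":0,"yaw":0},{"x":-1,"y":0,"z":-3,"yaw":0},{"x":-1,"y":0,"z":-7,"yaw":0},{"x":-2,"y":-1.5,"z":-10,"yaw":0},{"x":-4.5,"y":-4.5,"z":-10,"yaw":0},{"x":-8,"y":-8.5,"z":-10,"yaw":0},{"x":-11,"y":-11.5,"z":-10,"yaw":0},{"x":-12.2,"y":-12.6,"z":-10,"yaw":0},{"x":-12.2,"y":-12.6,"z":-7,"yaw":0},{"x":-12.2,"y":-12.6,"z":-4,"yaw":0},{"x":-12.2,"y":-12.6,"z":-1.5,"yaw":0},{"x":-12.2,"y":-12.6,"z":-0.4,"yaw":0},{"x":-12.2,"y":-12.6,"z":0,"yaw":0},{"x":-12.2,"y":-12.6,"z":0,"yaw":0}])

```text
clock: 20.08
eef_pos: [0.4418, 0.0719, -0.02]
tool_rot: [0.997, 0.078, 0.0, -0.005]
ft_force: [-0.3, -0.0, 0.7]
grip_width: 0.0002
grasp_force: 0.0
```

move_arm(motion=[{"x":0.8,"y":0,"z":0,"yaw":0},{"x":1.6,"y":0,"z":0,"yaw":0},{"x":2.0,"y":0,"z":0,"yaw":0},{"x":2.4,"y":0,"z":0,"yaw":0},{"x":2.8,"y":0,"z":0,"yaw":0},{"x":3.2,"y":0,"z":0,"yaw":0},{"x":3.6,"y":0,"z":0,"yaw":0},{"x":4.0,"y":0,"z":0,"yaw":0},{"x":4.5,"y":0,"z":0,"yaw":0}])

```text
clock: 21.2
eef_pos: [0.4858, 0.079, -0.0204]
tool_rot: [0.997, 0.078, -0.0, -0.005]
ft_force: [0.2, -0.9, -0.3]
grip_width: -0.0004
grasp_force: 0.2
```

```bash
python3 look.py|tail -n +3
```

```text
top [387.3 196. ] 271 bay [-0.0159 -0.1267]
top [354.9 200.8] 274 bay [-0.015  -0.0636]
side [311.1 221.1] 124 bay [-0.0126 -0.0582]
side [317.6 283.3] 268 bay [-0.0948  0.0689]
tcp bay [-0.1204  0.0535] 21.3
```

Joint 6 hit its limit, leaving the tool about 10 mm off in y. I'll back off, lift and turn the tool -90° to get joint range back, then look again.

move_arm(motion=[{"x":-1.5,"y":0,"z":0,"yaw":0},{"x":-3,"y":0,"z":-1,"yaw":0},{"x":-4.5,"y":0,"z":-4,"yaw":-10},{"x":-5,"y":0,"z":-7,"yaw":-20},{"x":-5,"y":0,"z":-8,"yaw":-30},{"x":-5,"y":0,"z":-8,"yaw":-40},{"x":-5,"y":0,"z":-8,"yaw":-50},{"x":-5,"y":0,"z":-8,"yaw":-60},{"x":-5,"y":0,"z":-8,"yaw":-70},{"x":-5,"y":0,"z":-8,"yaw":-80},{"x":-5,"y":0,"z":-8,"yaw":-90},{"x":-5,"y":0,"z":-8,"yaw":-90},{"x":-5,"y":0,"z":-8,"yaw":-90}])

```text
clock: 22.92
eef_pos: [0.4364, 0.0705, 0.0597]
tool_rot: [0.651, 0.759, 0.003, -0.003]
ft_force: [0.1, 0.1, -0.6]
grip_width: 0.0
grasp_force: 0.0
```

```bash
python3 look.py|tail -n +3; python3 plan.py|sed -n 4,5p;python3 -c "
from h import *
print(bot.get_obs()['joint_pos'])"
```

```text
top [387.4 195.9] 270 bay [-0.0159 -0.1267]
top [354.9 200.8] 274 bay [-0.015  -0.0636]
top [293.2 251. ] 218 bay [-0.0905  0.0681]
side [329.5 201.3] 147 bay [-0.0155 -0.1244]
side [314.8 221.1] 226 bay [-0.0184 -0.0617]
side [318.3 284.1] 301 bay [-0.0966  0.0699]
tcp bay [-0.1714  0.0521] 23.025
yaw deg 90.75573506723985 clock 23.025
tcp bay [-0.1714  0.0521] 0.05962089469585441
[ 0.1534157   0.25512797 -0.39021565  0.92546009  0.00920744  1.56960876]
```

```bash
python3 - <<'E'
from h import *
from plan import X,Y,O
for cam in("side","top"):
  im=bot.camera(cam);cv2.imwrite(f"pics/{cam}9.png",im)
  for n,z in (("spool",.044),("chalk",.008)):
    for d in bot.cut_out(cam,n)[:2]:
      r,c=d["centre"];p=px2w(cam,r,c,z if cam=="top" else z*.5);print(cam,n,round(d["score"],2),np.round([c,r]),d["mask"].sum(),"bay",np.round([(p-O)@X,(p-O)@Y],4))
a,b=[cv2.imread(f"pics/{c}9.png") for c in("side","top")]
cv2.imwrite("pics/c9.png",np.hstack([cv2.resize(a[180:360,260:452],(400,375)),cv2.resize(b[180:330,240:400],(400,375))]))
E
```

```text
{'bl': array([0.647, 0.229]), 'br': array([ 0.697, -0.127]), 'el': array([0.529, 0.215]), 'er': array([ 0.581, -0.144])} 0.3595306345273942
a 0.14141318404119593
side spool 0.69 [348. 253.] 478 bay [-0.1126 -0.0025]
side chalk 0.66 [324. 323.] 518 bay [-0.1404  0.1322]
```

View pics/c9.png

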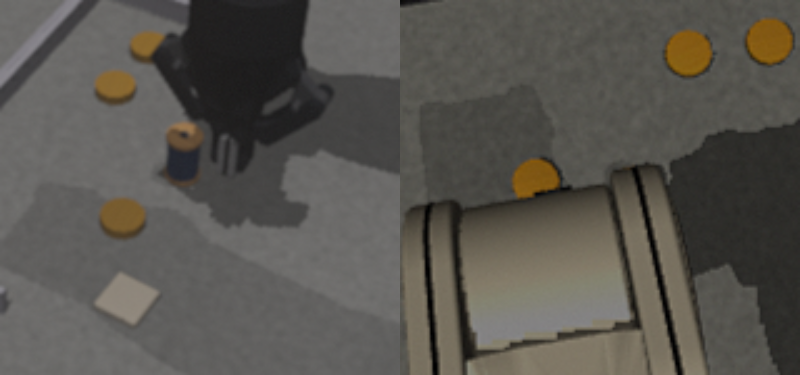

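The last picture shows the spool (348,253) and chalk (324,323) unmoved, two weights in the bay, and w2 at bay about (-0.094, 0.067). I'll line up behind w2 and push along tool y.

move_arm(motion=[{"x":0.8,"y":0,"z":0,"yaw":0},{"x":1.5,"y":0,"z":1.5,"yaw":0},{"x":1.5,"y":0,"z":4,"yaw":0},{"x":1.5,"y":0,"z":6,"yaw":0},{"x":1.5,"y":0,"z":7.4,"yaw":0},{"x":1.5,"y":0,"z":8,"yaw":0},{"x":1.5,"y":0.8,"z":8,"yaw":0},{"x":1.5,"y":1.8,"z":8,"yaw":0},{"x":1.5,"y":2.8,"z":8,"yaw":0},{"x":1.5,"y":3.4,"z":8,"yaw":0},{"x":1.5,"y":3.9,"z":8,"yaw":0},{"x":1.5,"y":4.3,"z":8,"yaw":0},{"x":1.5,"y":4.7,"z":8,"yaw":0},{"x":1.5,"y":5.1,"z":8,"yaw":0},{"x":1.5,"y":5.5,"z":8,"yaw":0},{"x":1.5,"y":5.9,"z":8,"yaw":0},{"x":1.5,"y":6.4,"z":8,"yaw":0},{"x":1.5,"y":7.0,"z":8,"yaw":0}])

```text
clock: 25.58
eef_pos: [0.5033, 0.097, -0.0203]
tool_rot: [0.65, 0.76, 0.003, -0.004]
ft_force: [-0.1, -0.5, 0.2]
grip_width: -0.0001
grasp_force: 0.2
```

```bash
python3 look.py|tail -n +3
```

```text
top [387.6 195.8] 260 bay [-0.0156 -0.1272]
top [354.7 200.3] 251 bay [-0.014  -0.0635]
top [333.5 254.3] 161 bay [-0.1093 -0.0059]
side [306.4 280.8] 224 bay [-0.0764  0.073 ]
tcp bay [-0.1004  0.0689] 25.675
```

move_arm(motion=[{"x":0,"y":0.5,"z":0,"yaw":0},{"x":0,"y":1.2,"z":0,"yaw":0},{"x":0,"y":2.0,"z":0,"yaw":0},{"x":0,"y":2.8,"z":0,"yaw":0},{"x":0,"y":3.6,"z":0,"yaw":0},{"x":0,"y":4.4,"z":0,"yaw":0},{"x":0,"y":5.2,"z":0,"yaw":0},{"x":0,"y":5.8,"z":0,"yaw":0},{"x":0,"y":6.2,"z":0,"yaw":0},{"x":0,"y":6.2,"z":0,"yaw":0},{"x":0,"y":5.2,"z":0,"yaw":0},{"x":0,"y":3.5,"z":-1,"yaw":0},{"x":0,"y":1,"z":-4,"yaw":0},{"x":0,"y":-2,"z":-8,"yaw":0},{"x":0,"y":-6,"z":-12,"yaw":0},{"x":0,"y":-10,"z":-14,"yaw":0},{"x":0,"y":-12,"z":-14,"yaw":0},{"x":0,"y":-12,"z":-14,"yaw":0}])

```text
clock: 27.92
eef_pos: [0.3829, 0.0767, 0.12]
tool_rot: [0.65, 0.76, 0.003, -0.003]
ft_force: [0.5, -0.7, -0.0]
grip_width: -0.0
grasp_force: 0.0
```

```bash
python3 look.py|tail -n +3
```

```text
top [387.3 196. ] 271 bay [-0.0159 -0.1267]
top [354.9 200.8] 274 bay [-0.015  -0.0636]
top [286.6 211.6] 272 bay [-0.0141  0.0687]
top [332.4 254.4] 196 bay [-0.1091 -0.0038]
side [331.4 201.9] 197 bay [-0.0195 -0.1245]
side [314.8 221. ] 223 bay [-0.0182 -0.0619]
side [275.8 266.9] 276 bay [-0.0171  0.0703]
tcp bay [-0.2213  0.0658] 28.025
```

All three weights are in the bay at x of about -0.016, roughly 29 mm inside the -0.045 limit. The spool has not moved and the arm is clear.

```bash
python3 -c "
from workcell import bot
print(bot.job_done())"
```

```text
the job is handed in; nothing more can be done
None
```

All three brass weights were swept into the bay, each centre measured about 44 mm past the mouth line; the job was handed in at about 28 s, but the hand-in returned no verdict. The spool and chalk measured unmoved; I did not re-measure the brush and spray can, but the arm stayed well away from both.

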